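# Eject a finished test cassette and lay it on the tilted reading stand

### The arm

A 6-joint arm with a two-finger parallel gripper is mounted at the origin on a cart in front of the work surface, level with it; the furniture and walls round the work are solid. World frame = base frame: x ahead of the robot, y to its left, z up, the work surface at z = 0. Lengths are in mm, angles in rad, forces in N, time in s.
With the tool pointing down it reaches from about 350 to 975 mm from the base axis. Payload 17.4 kg.
Tool frame: the origin (TCP) lies midway between the tips of the shut fingers; the grasp point (between the pads) lies manip.grasp_offset behind it (manip.grasp_offset is the distance from the TCP to the grasp point, in mm); z points along the fingers, y is the direction in which the jaws open and shut (so a half turn about z gives the same grasp; the last joint's range is limited). The gripper opens to 85 mm and grips with 20 to 120 N. Pads are 22 mm wide; open, the fingers measure 114 mm over their backs; the gripper's body (76 mm by 85 mm) begins 54 mm behind the grasp point. The pads swing forward as they close: fully open they stand 13 mm farther back than shut.
Start: joints at [1.106, 0.116, 1.442, -0, 1.584, -0.038], TCP at [279.431, 614.451, 231.303] pointing down, gripper open.
Joint ranges: [-2.83, 2.83], [-0.83, 2.19], [0.07, 2.5], [-1.14, 4.28], [0.01, 3], [-2.97, 2.97]. Speed limits (rad/s): [1.89, 1.89, 2.22, 3.14, 3.14, 3.14].

### API

Orientations are given as a 3x3 rotation matrix whose columns are the frame's x, y, z axes.
In Python, from cell import manip gives the robot as it stands. The module is installed in compiled form; this text tells all that it offers.
- The arm moves only by the tool move_arm, never from a script. Its argument "commands" is a list of rows, each an object of numbers: "tx", "ty", "tz": the shift along the world's x, y, z in cm; "roll": the turn about the world's z in rad. A call has 1 to 5 rows; each row is the pose to reach, as a shift and turn from the pose commanded when the call began; what a row does not reach only later rows make up. A row lasts 1/10 s, in which the tool goes at most 50 mm and 8.59 degrees, less where a joint would pass 70% of its speed; a pose out of reach is approached as far as the arm can. A call with a gripper value outside its range is refused whole. "jaw" is the opening, from 0 (shut) to 1 (fully open), set as the call begins (left out, the last holds). The fingers move at their own pace and stop on an object; "grip_force" is the grip in N (left out, the last holds). Time passes only in rows, so rows that repeat a pose let the fingers close. It gives the time, the measured TCP pose, the force and the opening at its end, in the units of the state.
- manip.sense(): the state, without advancing time (a new reading comes with each control period).
- manip.read_camera(name): name is "scene" or "top"; returns (picture, depth): 480x640x3 uint8, blue, green, red; 480x640 float32, mm along the optical axis (not along the pixel's ray), 0 where there is no reading.
- manip.get_calibration(name): a dict with "camera_matrix" (3x3 intrinsics, pixels), "position" and "attitude" of the camera in the world. Camera axes: x right, y up, looking along -z (the intrinsics and any distortion apply to the point x, -y, -z); pixel columns grow to the right and rows downward; lengths in mm; the calibration is good to about 2 mm. A picture is of the moment at which its call begins. get_calibration takes no time and is no camera call.
- manip.job_done(): hands the job in, once; it reports no verdict.
The state is a dict: "time": time; "joint_pos": joint angles; "joint_vel": joint speeds; "effort": joint torques, N m; "ee_pos": TCP position; "tool_rot": TCP orientation; "wrist_force": force on the tool from outside, world axes, zero at the start; "torque": the same for the moment, N m; "opening": opening from 0.0 (shut) to 1.0 (fully open).
Only numpy, scipy, OpenCV 4.12 (cv2) and the standard library are available. Lean on these libraries where they do the work, as an engineer would, in place of code of your own. Each camera call takes 0.05 s, during which the arm holds its last target.

### The job

The run in the cassette reader is finished. Push the reader's orange eject slider fully toward the mouth so that the cassette slides out, take the cassette and, keeping its face up all the way, lay it square and centred on the narrow tilted reading stand, with the sample-well end down against the stop. Let go of it there and leave the timer, the jar and the small bottle where they stand.

Things in the scene. Friction and masses are not known exactly. Their poses are not given: they have to be found in the camera images.
- reader: Grey cassette reader, slate hood, 170 x 150 x 65 mm, fixed, at left or right. Origin under its centre; the mouth looks along its own -x, toward the robot. The bay runs along x at y = -25 mm, floor at z = 30, side walls 57 mm apart and 40 mm high, open on top in front. The rear hood (x = -18 to 85, top z = 65) covers the home cassette's back 44 mm. A sloped screen left of the bay rises to 70.
- reader_mouth (a point): Centre of the bay floor at the mouth, where the side walls end (reader x = -85, y = -25, z = 30 mm). A tongue 28 mm wide at floor height goes 27 mm farther out and carries the ejected cassette. Fully ejected, the cassette is just clear of the hood and its front 46 mm stand out beyond the walls: it can be taken there by its long sides, drawn a little outward and lifted.
- slider_back (a point): Moves with the eject slider: centre of the rear (reader +x) face of its orange upright thumb tab on the hood. The tab is 10 mm thick (reader x), 24 mm wide and reaches from 66 to 83 mm above the desk; behind it the flat hood top (65 mm high) goes on for 49 mm. Push it from behind toward reader -x.
- eject_slider (a joint): Travel of the eject slider in m: 0 at rest, 0.048 fully forward (toward the mouth, reader -x). It pushes the cassette 1:1; a spring of 2 to 5 N returns it to 0 when released, the cassette stays out.
- cassette: White flat test cassette, 110 (x) x 54 (y) x 10 mm, about 60 g. Origin at the centre of its underside; z points up through its face. Four round sample wells lie at its -x end (the end toward the mouth), four long result windows at its +x half. At the start it lies home in the reader, flush with the mouth.
- cassette_wells (a point): Middle of the row of sample wells on the face, 36 mm from the cassette's centre toward its -x end.
- stand: Dark grey tilted reading stand of bent sheet metal, fixed, on the side where the reader is not. Origin under the middle of its foot plate (125 x 80 mm, 7 mm high); its low end looks along its own -x. A single web, 30 mm wide, at x = 30 mm carries the deck.
- stand_deck: The stand's narrow deck, 30 x 95 mm, rising 25 degrees along its own x, away from the robot. Origin: middle of the low end of its top surface, at the inner face of the stop, 62 mm above the desk; z points square off the deck. The stop is 30 mm wide, 3 thick, 7 high. A cassette laid home has its underside at z = 0, its centre at x = 55, y = 0, and overhangs 12 mm at each long side.
- timer: Bystander: white kitchen timer lying flat, 62 x 68 x 18 mm, at the back.
- sample_jar: Bystander: jar with yellow lid, 55 mm wide and 75 mm high, at the left.
- control_bottle: Bystander: small amber dropper bottle, 27 mm wide and 85 mm high, at the right.
Things that resemble listed ones, but are neither listed nor needed, are in the scene too. There is more than one size of the cassette; the one meant has the size given above.

How it is judged (in metres and radians):
On the way, in this order (a step that is already met when the one before it is completed fails the run):
1. the eject slider is pushed fully forward and the cassette has slid out (value of joint eject_slider above 0.042 m and x of cassette in the frame of reader below -0.068 m), for 0.05 s.
2. the cassette is lifted clear of the reader (z of cassette in the frame of reader above 0.05 m and contact force between cassette and reader below 0.01 N), for 0.1 s.
At the end, for the whole second after the job is handed in: The cassette rests released and still on the stand's deck, flat on it (within 0.1 rad), face up, sample wells at the low end, its low end against the stop (gap under 5 mm), centred across the deck within 8 mm and square to it within 0.12 rad; the eject slider has sprung back (x of cassette in the frame of stand_deck between 0.051 and 0.06 m and y of cassette in the frame of stand_deck between -0.008 and 0.008 m and z of cassette in the frame of stand_deck between -0.003 and 0.004 m and angle between the x axis of cassette and the x axis of stand_deck, either way round below 0.12 rad and angle between the z axis of cassette and the z axis of stand_deck, either way round below 0.1 rad and angle between cassette's own z axis and vertical below 0.8 rad and x of cassette_wells in the frame of stand_deck below 0.035 m and contact force between cassette and stand_deck above 0.1 N and linear speed of cassette below 0.02 m/s and value of joint eject_slider below 0.005 m); the robot touches nothing.
It fails at once if the cassette is turned face down or onto its edge (angle between cassette's own z axis and vertical above 1.2 rad).
It fails at once if the timer is moved more than 30 mm (distance of timer from where it was at the start of the episode above 0.03 m).
It fails at once if the jar is moved more than 30 mm (distance of sample_jar from where it was at the start of the episode above 0.03 m).
It fails at once if the small bottle is moved more than 30 mm (distance of control_bottle from where it was at the start of the episode above 0.03 m).
It also fails if it takes over 51 s, if anything falls off the work surface, if the arm or the gripper's body presses on something with over 40 N, if the wrist force passes 120 N, or if a joint passes its speed limit or range.

## Working session

There is one attempt and no reset: what is moved stays moved. The work goes in short steps, Python scripts to look and compute and a tool call to move; the robot and the scene stay as the last step left them, time stands still between calls to the robot, and variables do not carry over. Pictures are saved under pics/ and viewed, and the job is handed in when it is done.

Besides the shell and the picture viewer there is one more tool, called as a command line: name --argument value ..., lists and objects as JSON in quotes. move_arm: Moves the arm, as the interface text tells. Its arguments: {"type":"object","properties":{"commands":{"type":"array","items":{"type":"object","properties":{"tx":{"type":"number"},"ty":{"type":"number"},"tz":{"type":"number"},"roll":{"type":"number"}}}},"jaw":{"type":"number"},"grip_force":{"type":"number"}},"required":["commands"]}

```bash
mkdir -p pics; ls; cat > h.py <<'E'
import numpy as np, cv2
from cell import manip
def shot(n,tag):
    p,d=manip.read_camera(n); cv2.imwrite(f'pics/{n}_{tag}.png',p); np.savez(f'{n}_{tag}.npz',p=p,d=d); return p,d
def pts(n,d):
    c=manip.get_calibration(n);K=np.array(c['camera_matrix']);R=np.array(c['attitude']);t=np.array(c['position'])
    v,u=np.mgrid[0:480,0:640]
    x=(u-K[0,2])/K[0,0]*d; y=(v-K[1,2])/K[1,1]*d
    return np.stack([x,-y,-d],-1)@R.T+t
def ray(n,u,v,z):
    c=manip.get_calibration(n);K=np.array(c['camera_matrix']);R=np.array(c['attitude']);t=np.array(c['position'])
    r=R@np.array([(u-K[0,2])/K[0,0],-(v-K[1,2])/K[1,1],-1]); return t+r*(z-t[2])/r[2]
E
python3 - <<'E'
from h import *
for n in ['scene','top']:
    shot(n,'0'); print(manip.get_calibration(n))
print(manip.sense(), manip.grasp_offset)
E
```

```text
pics
{'camera_matrix': array([[526.17839876,   0.        , 321.56777346],
       [  0.        , 526.17839876, 239.79350986],
       [  0.        ,   0.        ,   1.        ]]), 'position': array([-113.64145167, -368.4066794 ,  871.79801891]), 'attitude': array([[ 0.49801645,  0.60913303, -0.61720058],
       [-0.86702592,  0.3626337 , -0.34170578],
       [ 0.01567345,  0.70530401,  0.70873168]])}
{'camera_matrix': array([[526.07149045,   0.        , 321.04854624],
       [  0.        , 526.07149045, 236.00218451],
       [  0.        ,   0.        ,   1.        ]]), 'position': array([ 282.06048613,    6.13439875, 1422.55973398]), 'attitude': array([[-0.04365522,  0.97559336, -0.2152018 ],
       [-0.99902523, -0.04404008,  0.00300862],
       [-0.00654231,  0.21512337,  0.97656497]])}
{'time': 0.1, 'joint_pos': array([ 1.10618340e+00,  1.16427916e-01,  1.44220890e+00, -3.47427276e-05,
        1.58402348e+00, -3.78087008e-02]), 'joint_vel': array([-0.00054951, -0.00076697, -0.00105839,  0.00202805,  0.00025829,
       -0.00050674]), 'effort': array([-1.47330982e-03, -7.33664989e+01, -6.33786035e+01, -2.77163481e-04,
        5.29801677e-03, -2.77250547e-05]), 'ee_pos': array([279.36629482, 614.27422573, 230.63633619]), 'tool_rot': array([[-9.10293146e-01,  4.13963994e-01, -4.47327949e-04],
       [ 4.13964235e-01,  9.10292629e-01, -9.70031643e-04],
       [ 5.64116212e-06, -1.06819093e-03, -9.99999429e-01]]), 'wrist_force': array([-0.96602008,  0.09648862,  0.37458423]), 'torque': array([-0.05621272, -0.00869695,  0.03318526]), 'opening': 0.9988069682489158} 18.700000000000003
```

View pics/scene_0.png

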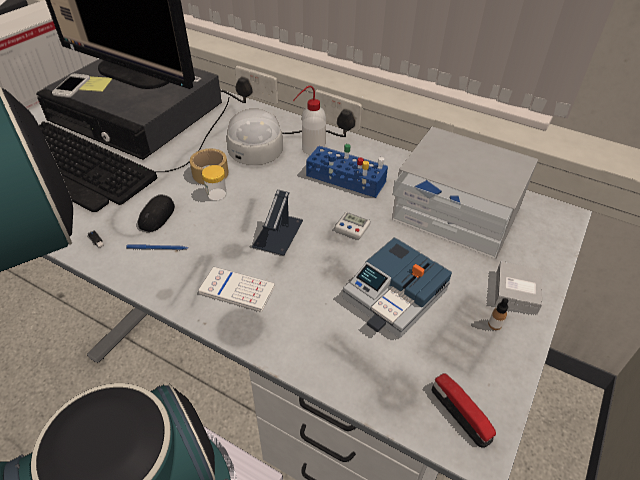

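View pics/top_0.png

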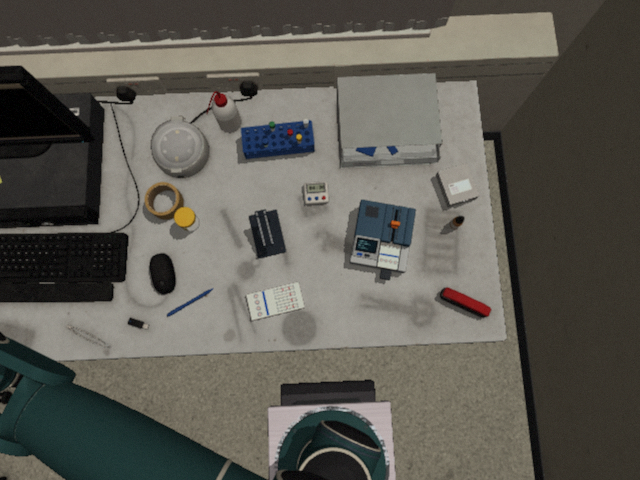

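The scene shows the reader at about (398,285) in "scene" and (383,237) in "top". The stand is at (278,222) and (267,232). I'll enlarge both.

```bash
python3 - <<'E'
from h import *
p=np.load('top_0.npz')['p']
cv2.imwrite('pics/t1.png',cv2.resize(p[190:290,230:430],None,fx=4,fy=4,interpolation=cv2.INTER_CUBIC))
p=np.load('scene_0.npz')['p']
cv2.imwrite('pics/s1.png',cv2.resize(p[180:340,240:460],None,fx=3.6,fy=3.6,interpolation=cv2.INTER_CUBIC))
E
```

```text
(no output)
```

View pics/t1.png

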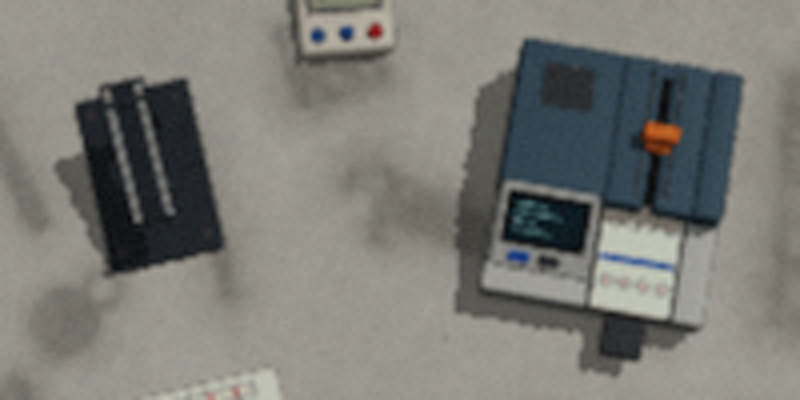

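View pics/s1.png

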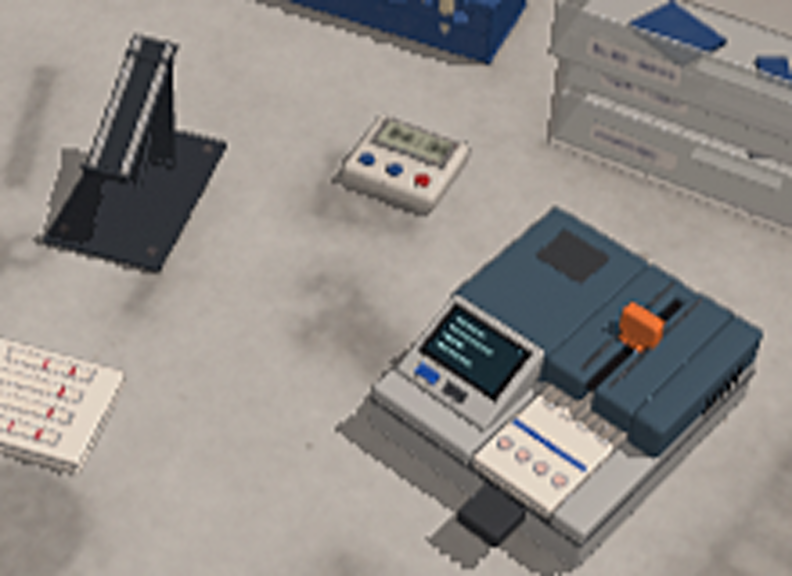

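```bash
python3 - <<'E'
from h import *
for n,(u0,u1,v0,v1),(a0,a1,b0,b1) in [('top',(340,425,190,290),(240,295,200,265)),('scene',(335,460,230,340),(240,310,180,260))]:
    z=np.load(n+'_0.npz');p,d=z['p'],z['d'];P=pts(n,d)
    hsv=cv2.cvtColor(p,cv2.COLOR_BGR2HSV)
    box=np.zeros((480,640),bool);box[v0:v1,u0:u1]=1
    hood=box&(hsv[...,0]>95)&(hsv[...,0]<115)&(hsv[...,1]>90)&(P[...,2]>55)&(d>0)
    q=P[hood]; zz=np.median(q[:,2]); q=q[abs(q[:,2]-zz)<4]
    print(n,'hood z',zz,len(q),cv2.minAreaRect(q[:,:2].astype(np.float32)))
    orr=box&(hsv[...,0]<18)&(hsv[...,1]>170)&(hsv[...,2]>120)
    q=P[orr];v,u=np.nonzero(orr);print('orange',orr.sum(),q.mean(0),q.min(0),q.max(0),u.min(),u.max(),v.min(),v.max())
    # everything above desk at reader
    q=P[box&(P[...,2]>15)];q=q[:,:2].astype(np.float32);print('reader all',cv2.minAreaRect(q))
    box=np.zeros((480,640),bool);box[b0:b1,a0:a1]=1
    q=P[box&(d>0)&(P[...,2]>55)]
    print('deck',len(q),q.min(0),q.max(0),cv2.minAreaRect(q[:,:2].astype(np.float32)))
    A=np.c_[q[:,:2],np.ones(len(q))];
    w=np.ones(len(q),bool)
    for _ in range(5):
        s=np.linalg.lstsq(A[w],q[w,2],rcond=None)[0]; r=q[:,2]-A@s; w=abs(r)<3
    nn=np.array([-s[0],-s[1],1]);nn/=np.linalg.norm(nn);print('plane',nn,'tilt',np.degrees(np.arccos(nn[2])),'yaw',np.arctan2(-nn[1],-nn[0]),w.sum(),cv2.minAreaRect(q[w][:,:2].astype(np.float32)), 'lowz',q[w][:,2].min(),q[w][:,2].max())
    q=P[box&(P[...,2]<30)&(hsv[...,2]<70)&(d>0)];q=q[abs(q[:,2]-7)<6]
    rect=cv2.minAreaRect(q[:,:2].astype(np.float32));print('foot',len(q),rect)
    print(cv2.boxPoints(rect))
E
```

```text
top hood z 63.34104674062655 938 ((598.840087890625, -165.981689453125), (145.4844512939453, 126.95584106445312), 76.9132080078125)
orange 35 [ 604.7404129  -193.85726416   78.50714677] [ 596.27596452 -203.88065634   61.1141018 ] [ 613.83978182 -183.05821718   89.69372233] 391 399 221 227
reader all ((462.0452880859375, -129.14183044433594), (158.8446044921875, 421.3611145019531), 73.72698211669922)
deck 429 [556.5892768  126.70360936  55.18675037] [650.20677944 171.90692603 104.78818203] ((603.6047973632812, 149.00393676757812), (92.91252899169922, 30.039936065673828), 11.303606986999512)
plane [-0.39204281 -0.07275815  0.91706526] tilt 23.49925511168845 yaw 0.18349952662849267 261 ((604.732666015625, 149.03152465820312), (90.70532989501953, 29.42734146118164), 11.217029571533203) lowz 59.70530285656764 101.59166479188639
foot 779 ((608.0042724609375, 151.1239471435547), (124.40809631347656, 79.70964050292969), 11.35600757598877)
[[539.1704  177.95026]
 [554.8656   99.80112]
 [676.83813 124.29764]
 [661.14294 202.44678]]
scene hood z 63.381557053535516 229 ((598.5697021484375, -168.
[... 280 characters left out ...]
82812), (928.68603515625, 253.99720764160156), 9.785552978515625)
deck 566 [558.09027074 125.93469734  55.0913075 ] [651.77650856 171.92653911 105.61124941] ((603.8724365234375, 148.6210174560547), (93.8696060180664, 31.281766891479492), 10.74730110168457)
plane [-0.39300411 -0.1011851   0.91395259] tilt 23.94258336078832 yaw 0.2519928169247036 391 ((605.3858642578125, 148.54074096679688), (91.13397979736328, 30.869657516479492), 11.544590950012207) lowz 60.25244613910468 102.87396336872439
foot 984 ((606.1798706054688, 148.83139038085938), (123.84724426269531, 80.58836364746094), 11.748193740844727)
[[537.34906 175.67317]
 [553.75775  96.77297]
 [675.0107  121.98961]
 [658.602   200.8898 ]]
```

```bash
python3 - <<'E'
from h import *
T=lambda U,V,z:ray('top',(U+.5)/4-.5+230,(V+.5)/4-.5+190,z)[:2]
S=lambda U,V,z:ray('scene',(U+.5)/3.6-.5+240,(V+.5)/3.6-.5+180,z)[:2]
def ang(a,b):return np.arctan2(*(b-a)[::-1])
for nm,F,L in [('top',T,dict(slot=[(652,210,65),(668,80,65)],rear=[(740,73,65),(527,40,65)],left=[(503,180,65),(526,42,65)],frontbase=[(692,327,40),(485,292,40)],bluel=[(675,268,40),(600,257,40)],tabtop=[(682,125,83),(647,121,83)])),
 ('scene',S,dict(slot=[(590,388,65),(682,300,65)],rear=[(760,332,65),(558,208,65)],blueline=[(584,470,40),(515,422,40)],left=[(456,296,65),(556,208,65)],tabtop=[(661,318,83),(626,302,83)]))]:
    for k,(a,b) in L.items():
        a,b=F(*a),F(*b);print(nm,k,a.round(1),b.round(1),'len',np.linalg.norm(b-a).round(1),'ang',round(ang(a,b),4), 'perp', round(ang(a,b)-np.pi/2,4))
for n,(u0,u1,v0,v1) in [('top',(340,425,190,290)),('scene',(335,460,230,340))]:
    z=np.load(n+'_0.npz');p,d=z['p'],z['d'];P=pts(n,d);hsv=cv2.cvtColor(p,cv2.COLOR_BGR2HSV)
    box=np.zeros((480,640),bool);box[v0:v1,u0:u1]=1
    m=box&(d>0)&(P[...,2]>20)&(P[...,0]>450)&(P[...,0]<680)&(P[...,1]>-275)&(P[...,1]<-80)
    _,lab,st,_=cv2.connectedComponentsWithStats(m.astype(np.uint8)); i=1+st[1:,4].argmax(); q=P[lab==i]
    r=cv2.minAreaRect(q[:,:2].astype(np.float32));print(n,len(q),r);print(cv2.boxPoints(r).round(1).tolist())
    m=box&(hsv[...,0]<18)&(hsv[...,1]>150)&(hsv[...,2]>120)&(P[...,2]>60)&(P[...,0]>570)&(P[...,0]<640)&(d>0)
    q=P[m];v,u=np.nonzero(m);print('orange',m.sum(),q.mean(0),q.min(0),q.max(0));q=q[q[:,2]>80];print(len(q),q.mean(0))
E
```

```text
top slot [ 556.2 -185.6] [ 644.2 -202.7] len 89.6 ang -0.1922 perp -1.763
top rear [ 646.8 -251.1] [ 676.1 -110.5] len 143.7 ang 1.365 perp -0.2058
top left [580.9 -88.8] [ 674.8 -109.7] len 96.2 ang -0.2185 perp -1.7893
top frontbase [ 481.1 -209.8] [510.7 -74.2] len 138.8 ang 1.3561 perp -0.2147
top bluel [ 521.2 -201.6] [ 530.9 -152.2] len 50.3 ang 1.3773 perp -0.1935
top tabtop [ 608.5 -206.9] [ 612.2 -184.2] len 23.0 ang 1.4077 perp -0.1631
scene slot [ 556.5 -186.3] [ 644.4 -205.7] len 90.1 ang -0.2168 perp -1.7876
scene rear [ 644.  -253.3] [ 676.8 -112.7] len 144.3 ang 1.3419 perp -0.2289
scene blueline [ 521.8 -201.3] [ 533.  -154.3] len 48.3 ang 1.3376 perp -0.2332
scene left [580.4 -91.7] [ 676.2 -111.6] len 97.8 ang -0.2055 perp -1.7763
scene tabtop [ 608.7 -204.2] [ 609.9 -182.6] len 21.7 ang 1.5149 perp -0.0559
top 3736 ((566.0034790039062, -160.5516357421875), (150.4305419921875, 197.29031372070312), 77.10924530029297)
[[453.1000061035156, -211.89999389648438], [645.4000244140625, -255.89999389648438], [678.9000244140625, -109.19999694824219], [486.6000061035156, -65.19999694824219]]
orange 36 [ 604.97903297 -194.15034381   78.06830524] [ 596.27596452 -204.40813145   61.1141018 ] [ 613.83978182 -183.05821718   89.69372233]
19 [ 603.89378437 -193.321503     83.08306838]
scene 6010 ((566.8655395507812, -161.22677612304688), (150.9353790283203, 198.6645050048828), 77.37142181396484)
[[453.3999938964844, -213.1999969482422], [647.2999877929688, -256.6000061035156], [680.2999877929688, -109.30000305175781], [486.3999938964844, -65.9000015258789]]
orange 111 [ 601.31085882 -195.71374283   77.33051678] [ 593.14646146 -207.13132951   66.37589093] [ 612.1399919  -184.50203694   87.45907061]
50 [ 603.18026602 -195.57212668   83.40254755]
```

move_arm --commands '[{"tx": 35.3,"ty": -81.6,"roll": 0.205},{"tx": 35.3,"ty": -81.6,"roll": 0.205},{"tx": 35.3,"ty": -81.6,"roll": 0.205},{"tx": 35.3,"ty": -81.6,"roll": 0.205},{"tx": 35.3,"ty": -81.6,"roll": 0.205}]' --jaw 0 --grip_force 40

```text
$.commands[0]: bad value
```

move_arm --commands '[{"tx": 2,"ty": -4.5,"tz": 0,"roll": 0.05},{"tx": 4,"ty": -9,"tz": 0,"roll": 0.1},{"tx": 6,"ty": -13.5,"tz": 0,"roll": 0.15},{"tx": 8,"ty": -18,"tz": 0,"roll": 0.205},{"tx": 10,"ty": -22.5,"tz": 0,"roll": 0.205}]' --jaw 0 --grip_force 40

```text
time: 0.6
ee_pos: [379.7, 387.6, 231.0]
tool_rot: [[-0.976, 0.218, -0.0], [0.218, 0.976, -0.0], [0.0, -0.0, -1.0]]
wrist_force: [0.4, -0.7, -0.3]
opening: 0.143
```

move_arm --commands '[{"tx": 1.9,"ty": -4.5,"tz": 0,"roll": 0},{"tx": 3.8,"ty": -9,"tz": 0,"roll": 0},{"tx": 5.7,"ty": -13.5,"tz": 0,"roll": 0},{"tx": 7.6,"ty": -18,"tz": 0,"roll": 0},{"tx": 9.5,"ty": -22.5,"tz": 0,"roll": 0}]'

```text
time: 1.1
ee_pos: [474.6, 162.5, 231.3]
tool_rot: [[-0.976, 0.22, 0.0], [0.22, 0.976, 0.0], [-0.0, 0.0, -1.0]]
wrist_force: [1.0, -0.1, 1.2]
opening: 0.003
```

move_arm --commands '[{"tx": 1.9,"ty": -4.5,"tz": 0,"roll": 0},{"tx": 3.8,"ty": -9,"tz": 0,"roll": 0},{"tx": 5.7,"ty": -13.5,"tz": 0,"roll": 0},{"tx": 7.6,"ty": -18,"tz": 0,"roll": 0},{"tx": 9.5,"ty": -22.5,"tz": 0,"roll": 0}]'

```text
time: 1.6
ee_pos: [569.7, -62.7, 231.1]
tool_rot: [[-0.975, 0.22, -0.0], [0.22, 0.975, 0.0], [0.0, 0.0, -1.0]]
wrist_force: [0.4, 1.2, 0.5]
opening: 0.002
```

```bash
python3 -c "
from h import *
s=manip.sense();print(s['time'],s['ee_pos'],s['tool_rot'],s['joint_pos'])"
```

```text
1.6 [569.7256107  -62.65752042 231.14770201] [[-9.75448457e-01  2.20227852e-01 -2.42624822e-05]
 [ 2.20227849e-01  9.75448455e-01  8.30337822e-05]
 [ 4.19531523e-05  7.56519005e-05 -9.99999996e-01]] [-1.54082657e-01 -1.06003608e-01  1.66467314e+00  7.83322010e-05
  1.58295984e+00 -1.50282998e+00]
```

move_arm --commands '[{"tx": 2,"ty": -4.5,"tz": 0,"roll": 0},{"tx": 4,"ty": -9,"tz": -3,"roll": 0},{"tx": 6.35,"ty": -13.9,"tz": -5,"roll": 0},{"tx": 6.35,"ty": -13.9,"tz": -10,"roll": 0},{"tx": 6.35,"ty": -13.9,"tz": -13,"roll": 0}]'

```text
time: 2.1
ee_pos: [632.7, -201.4, 98.2]
tool_rot: [[-0.975, 0.222, -0.002], [0.222, 0.975, 0.0], [0.002, 0.0, -1.0]]
wrist_force: [1.1, 0.3, -0.7]
opening: -0.004
```

```bash
python3 -c "
from h import *
for n in ['top','scene']:
    p,d=shot(n,'1'); cv2.imwrite('pics/c1_%s.png'%n, cv2.resize(p[150:290,300:480] if n=='top' else p[140:340,320:520],None,fx=3,fy=3))
s=manip.sense();print(s['time'],s['ee_pos'],s['wrist_force'])"
```

```text
2.2 [ 630.41161659 -199.30429229   94.94502163] [-0.07792665  0.87457649 -0.76618297]
```

View pics/c1_scene.png

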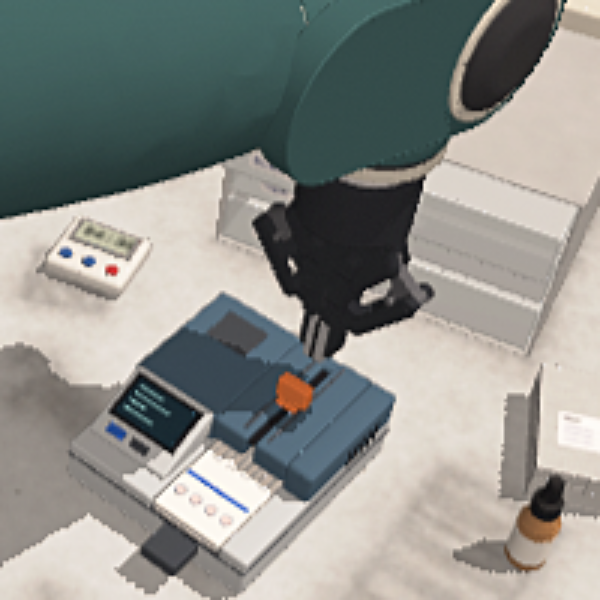

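The picture shows the shut fingers at about (318,345) in the crop, behind and above the orange tab at (293,390). The way down is clear.

move_arm --commands '[{"tx": 0,"ty": 0,"tz": 0,"roll": 0}]'

```text
time: 2.3
ee_pos: [632.9, -199.4, 102.0]
tool_rot: [[-0.976, 0.22, -0.001], [0.22, 0.976, 0.0], [0.001, 0.0, -1.0]]
wrist_force: [-0.5, -0.2, 1.6]
opening: -0.0
```

move_arm --commands '[{"tx": 0,"ty": -0.1,"tz": -1,"roll": 0},{"tx": 0,"ty": -0.1,"tz": -2,"roll": 0},{"tx": 0,"ty": -0.1,"tz": -2.7,"roll": 0},{"tx": 0,"ty": -0.1,"tz": -2.9,"roll": 0},{"tx": 0,"ty": -0.1,"tz": -2.9,"roll": 0}]'

```text
time: 2.8
ee_pos: [632.9, -200.4, 72.1]
tool_rot: [[-0.976, 0.22, -0.0], [0.22, 0.976, 0.0], [0.0, 0.0, -1.0]]
wrist_force: [-0.4, 0.1, 0.2]
opening: -0.003
```

move_arm --commands '[{"tx": -0.78,"ty": 0.18,"tz": 0,"roll": 0},{"tx": -1.56,"ty": 0.35,"tz": 0,"roll": 0},{"tx": -2.34,"ty": 0.53,"tz": 0,"roll": 0},{"tx": -3.12,"ty": 0.7,"tz": 0,"roll": 0},{"tx": -3.9,"ty": 0.88,"tz": 0,"roll": 0}]'

```text
time: 3.3
ee_pos: [593.4, -191.6, 72.6]
tool_rot: [[-0.975, 0.22, 0.001], [0.22, 0.975, -0.0], [-0.001, 0.0, -1.0]]
wrist_force: [4.9, -0.5, -0.7]
opening: -0.001
```

move_arm --commands '[{"tx": -0.4,"ty": 0.09,"tz": 0,"roll": 0},{"tx": -0.78,"ty": 0.18,"tz": 0,"roll": 0},{"tx": -1.17,"ty": 0.26,"tz": 0,"roll": 0}]'

```text
time: 3.6
ee_pos: [582.2, -189.1, 72.5]
tool_rot: [[-0.975, 0.22, 0.001], [0.22, 0.975, -0.0], [-0.001, 0.0, -1.0]]
wrist_force: [5.3, 0.7, 0.7]
opening: -0.002
```

move_arm --commands '[{"tx": -0.25,"ty": 0.06,"tz": 0,"roll": 0},{"tx": -0.5,"ty": 0.11,"tz": 0,"roll": 0}]'

```text
time: 3.8
ee_pos: [577.3, -188.0, 72.5]
tool_rot: [[-0.975, 0.22, 0.001], [0.22, 0.975, -0.0], [-0.001, 0.0, -1.0]]
wrist_force: [4.8, 1.9, 2.0]
opening: -0.001
```

move_arm --commands '[{"tx": -0.2,"ty": 0.045,"tz": 0,"roll": 0}]'

```text
time: 3.9
ee_pos: [575.3, -187.5, 72.6]
tool_rot: [[-0.976, 0.22, 0.001], [0.22, 0.976, -0.0], [-0.001, 0.0, -1.0]]
wrist_force: [5.8, 1.9, 1.1]
opening: -0.003
```

move_arm --commands '[{"tx": -0.15,"ty": 0.035,"tz": 0,"roll": 0}]'

```text
time: 4.0
ee_pos: [573.8, -187.2, 72.6]
tool_rot: [[-0.976, 0.22, 0.001], [0.22, 0.976, 0.0], [-0.001, 0.0, -1.0]]
wrist_force: [5.3, 0.3, 1.2]
opening: -0.004
```

move_arm --commands '[{"tx": -0.15,"ty": 0.035,"tz": 0,"roll": 0}]'

```text
time: 4.1
ee_pos: [572.9, -187.0, 72.7]
tool_rot: [[-0.976, 0.22, 0.002], [0.22, 0.976, -0.0], [-0.002, 0.0, -1.0]]
wrist_force: [17.0, -2.3, -3.4]
opening: -0.004
```

move_arm --commands '[{"tx": -0.15,"ty": 0.035,"tz": 0,"roll": 0}]'

```text
time: 4.2
ee_pos: [572.4, -186.9, 72.8]
tool_rot: [[-0.975, 0.22, 0.005], [0.22, 0.976, -0.001], [-0.005, -0.0, -1.0]]
wrist_force: [27.9, -4.2, -9.1]
opening: -0.002
```

```bash
python3 -c "
from h import *
for n in ['top','scene']:
    p,d=shot(n,'2'); cv2.imwrite('pics/c2_%s.png'%n, cv2.resize(p[190:300,330:440] if n=='top' else p[200:350,320:470],None,fx=4,fy=4))
s=manip.sense();print(s['time'],s['ee_pos'],s['wrist_force'])"
```

```text
4.3 [ 572.6032764  -186.91718137   72.78563901] [23.43989101 -2.83430613 -7.33679337]
```

View pics/c2_scene.png

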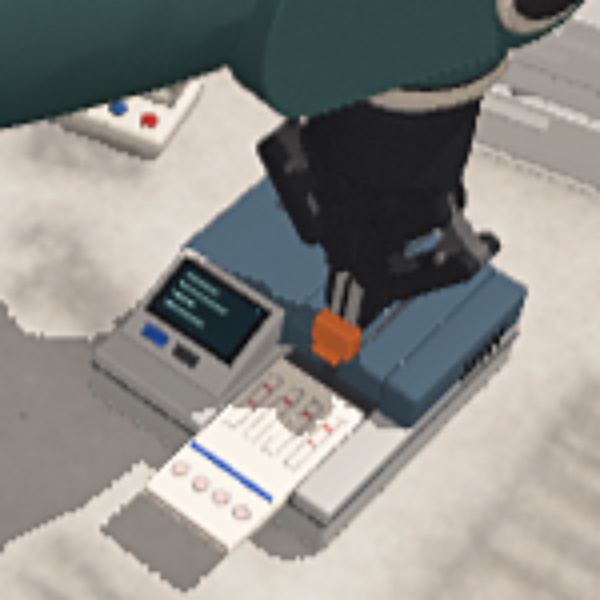

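move_arm --commands '[{"tx": 0.6,"ty": -0.13,"tz": 0,"roll": 0},{"tx": 0.6,"ty": -0.13,"tz": 2,"roll": 0},{"tx": 0.6,"ty": -0.13,"tz": 6,"roll": 0},{"tx": -3,"ty": 0.7,"tz": 9,"roll": 0},{"tx": -7,"ty": 1.6,"tz": 9,"roll": 0}]' --jaw 1

```text
time: 4.8
ee_pos: [501.0, -170.9, 166.0]
tool_rot: [[-0.976, 0.22, 0.003], [0.22, 0.976, -0.002], [-0.003, -0.001, -1.0]]
wrist_force: [-0.8, -0.4, 0.8]
opening: 0.848
```

move_arm --commands '[{"tx": -4.0,"ty": 0.9,"tz": 0,"roll": 0},{"tx": -7.0,"ty": 1.6,"tz": 0,"roll": 0},{"tx": -7.0,"ty": 1.6,"tz": 0,"roll": 0}]'

```text
time: 5.1
ee_pos: [428.0, -154.0, 162.4]
tool_rot: [[-0.975, 0.22, -0.0], [0.22, 0.975, -0.0], [0.0, -0.001, -1.0]]
wrist_force: [0.1, 0.6, 0.4]
opening: 0.999
```

```bash
python3 -c "
from h import *
for n in ['top','scene']:
    p,d=shot(n,'3'); cv2.imwrite('pics/c3_%s.png'%n, cv2.resize(p[190:300,330:440] if n=='top' else p[200:350,320:470],None,fx=5,fy=5,interpolation=cv2.INTER_CUBIC))
s=manip.sense();print(s['time'],s['ee_pos'],s['wrist_force'],s['opening'])"
```

```text
5.2 [ 430.38476448 -154.61534756  162.5768078 ] [-0.04738871 -0.39474077  0.37188037] 1.002172842734472
```

View pics/c3_scene.png

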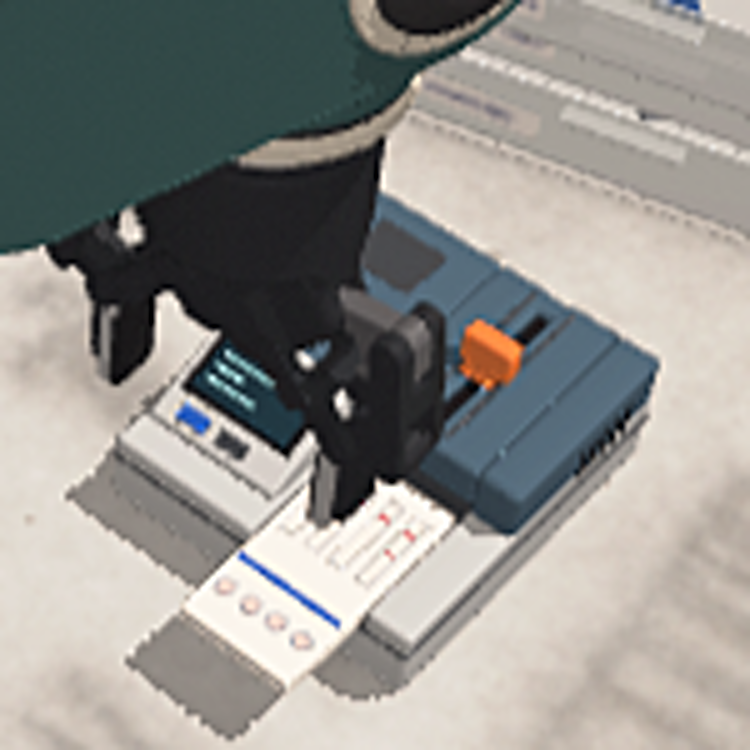

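View pics/c3_top.png

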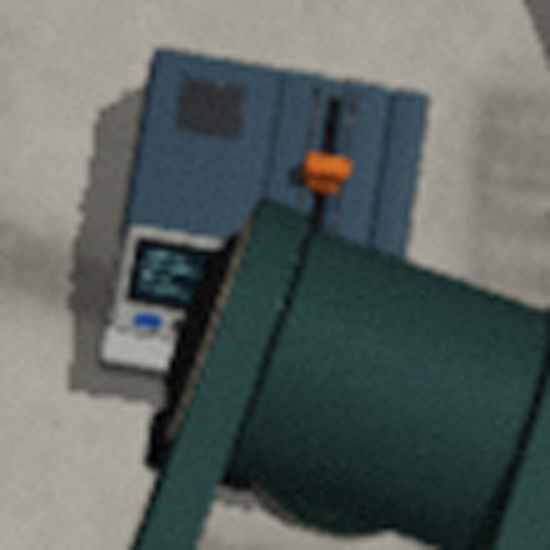

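```bash
python3 -c "
from h import *
S=lambda U,V,z:ray('scene',(U+.5)/5-.5+320,(V+.5)/5-.5+200,z)[:2]
o=np.array([579.6,-163.9]);R=np.array([[.9755,.2202],[-.2202,.9755]])
for u,v in [(186,608),(286,682),(240,556),(340,626),(372,612)]:
    q=S(u,v,40);print(q.round(1),((q-o)@R).round(1))
t=np.load('scene_3.npz')['d'];P=pts('scene',t);hsv=cv2.cvtColor(np.load('scene_3.npz')['p'],cv2.COLOR_BGR2HSV)
L=(P[...,:2]-o)@R
m=(abs(P[...,2]-39)<6)&(L[...,0]<-90)&(L[...,0]>-150)&(abs(L[...,1]+25)<50)&(t>0)
q=P[m];r=cv2.minAreaRect(L[m].astype(np.float32));print(m.sum(),q[:,2].mean(),r,L[m].min(0),L[m].max(0))
"
```

```text
[ 452.9 -136.7] [-129.6   -1.4]
[ 441.6 -185. ] [-130.   -50.9]
[ 486.  -143.6] [-95.8  -0.8]
[ 475.5 -191.7] [-95.4 -50.1]
[ 487.8 -199.7] [-81.7 -55.1]
551 40.47332475226154 ((-111.22086334228516, -25.34156036376953), (42.278968811035156, 54.029109954833984), 0.8273249268531799) [-132.66136115  -52.47969132] [-90.02200195   1.42269397]
```

move_arm --commands '[{"tx": 3.65,"ty": -0.95,"tz": 0,"roll": 0},{"tx": 3.65,"ty": -0.95,"tz": -4,"roll": 0},{"tx": 3.65,"ty": -0.95,"tz": -8,"roll": 0},{"tx": 3.65,"ty": -0.95,"tz": -10,"roll": 0},{"tx": 3.65,"ty": -0.95,"tz": -10,"roll": 0}]'

```text
time: 5.7
ee_pos: [466.2, -163.6, 58.8]
tool_rot: [[-0.976, 0.22, -0.006], [0.22, 0.976, 0.002], [0.006, 0.001, -1.0]]
wrist_force: [1.0, 0.5, 0.3]
opening: 1.005
```

move_arm --commands '[{"tx": 0.05,"ty": -0.05,"tz": -2,"roll": 0},{"tx": 0.05,"ty": -0.05,"tz": -3.5,"roll": 0},{"tx": 0.05,"ty": -0.05,"tz": -4.5,"roll": 0},{"tx": 0.05,"ty": -0.05,"tz": -5.0,"roll": 0},{"tx": 0.05,"ty": -0.05,"tz": -5.0,"roll": 0}]'

```text
time: 6.2
ee_pos: [467.7, -164.5, 12.1]
tool_rot: [[-0.976, 0.22, -0.001], [0.22, 0.976, 0.0], [0.001, 0.0, -1.0]]
wrist_force: [-0.1, 0.6, 0.5]
opening: 1.002
```

```bash
python3 -c "
from h import *
for n in ['scene']:
    p,d=shot(n,'4'); cv2.imwrite('pics/c4_%s.png'%n, cv2.resize(p[200:350,320:470],None,fx=5,fy=5,interpolation=cv2.INTER_CUBIC))
s=manip.sense();print(s['time'],s['ee_pos'],s['wrist_force'],s['opening'])"
```

```text
6.25 [ 467.90098784 -164.64069916   12.63298587] [-0.42499337  0.02111962 -0.27961312] 1.0017125812725178
```

View pics/c4_scene.png

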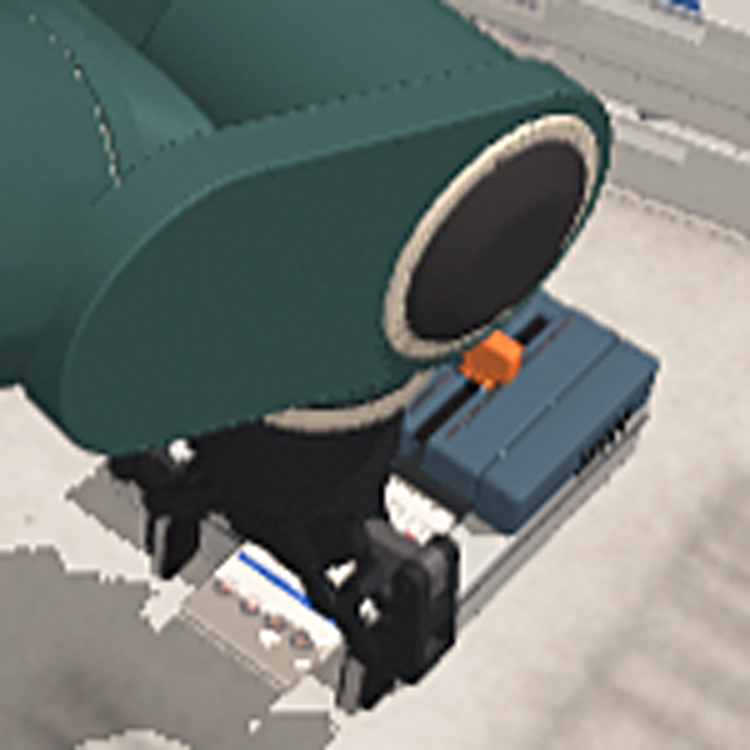

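The fingers straddle the cassette at (165,540) and (365,670), and no force is registering. I'll close now.

move_arm --commands '[{"tx": 0,"ty": 0,"tz": 0,"roll": 0},{"tx": 0,"ty": 0,"tz": 0,"roll": 0},{"tx": 0,"ty": 0,"tz": 0,"roll": 0},{"tx": 0,"ty": 0,"tz": 0,"roll": 0},{"tx": 0,"ty": 0,"tz": 0,"roll": 0}]' --jaw 0 --grip_force 40

```text
time: 6.75
ee_pos: [468.1, -164.7, 13.1]
tool_rot: [[-0.975, 0.22, 0.001], [0.22, 0.975, -0.0], [-0.001, -0.0, -1.0]]
wrist_force: [-1.6, 2.0, 6.2]
opening: 0.623
```

move_arm --commands '[{"tx": -0.3,"ty": 0.07,"tz": 0,"roll": 0},{"tx": -0.6,"ty": 0.14,"tz": 0,"roll": 0},{"tx": -0.9,"ty": 0.2,"tz": 0.1,"roll": 0},{"tx": -0.9,"ty": 0.2,"tz": 0.5,"roll": 0},{"tx": -0.9,"ty": 0.2,"tz": 1,"roll": 0}]'

```text
time: 7.25
ee_pos: [458.4, -162.4, 22.3]
tool_rot: [[-0.975, 0.22, -0.001], [0.22, 0.975, 0.0], [0.001, 0.0, -1.0]]
wrist_force: [0.1, -0.5, 0.1]
opening: 0.624
```

move_arm --commands '[{"tx": 0,"ty": 0,"tz": 1.5,"roll": 0},{"tx": 0,"ty": 0,"tz": 3.5,"roll": 0},{"tx": 0,"ty": 0,"tz": 6,"roll": 0},{"tx": 0,"ty": 0,"tz": 9,"roll": 0},{"tx": 0,"ty": 0,"tz": 12,"roll": 0}]'

```text
time: 7.75
ee_pos: [458.6, -162.5, 144.6]
tool_rot: [[-0.976, 0.22, 0.0], [0.22, 0.976, -0.0], [-0.0, -0.0, -1.0]]
wrist_force: [0.7, 0.1, -0.7]
opening: 0.622
```

```bash
python3 -c "
from h import *
for n in ['scene']:
    p,d=shot(n,'5'); cv2.imwrite('pics/c5_%s.png'%n, cv2.resize(p[170:350,290:470],None,fx=4,fy=4,interpolation=cv2.INTER_CUBIC))
s=manip.sense();print(s['time'],s['ee_pos'],s['wrist_force'],s['opening'])"
```

```text
7.8 [ 460.11585923 -163.10439572  149.89522097] [ 0.80331898 -0.66196905  7.04170084] 0.624407302780177
```

View pics/c5_scene.png

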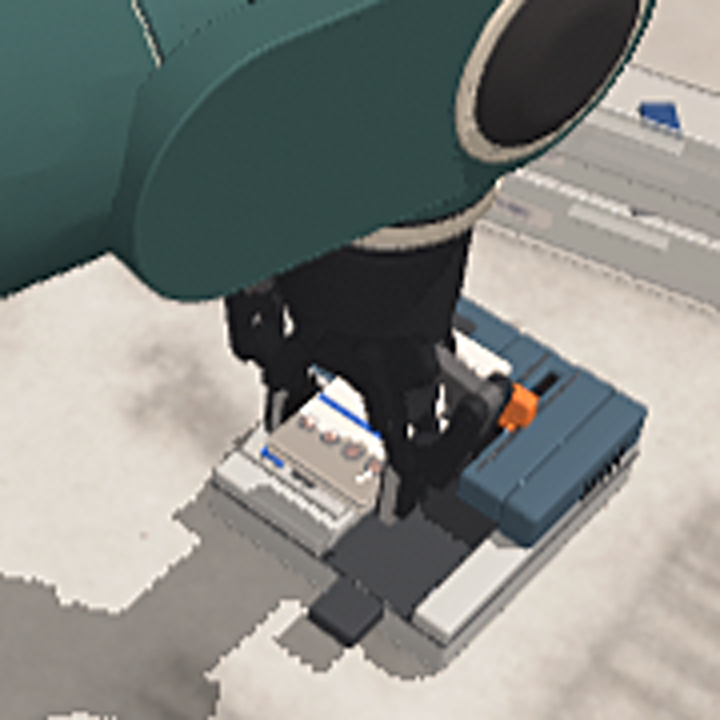

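move_arm --commands '[{"tx": 0.5,"ty": 1.5,"tz": 1,"roll": 0.03},{"tx": 2,"ty": 4.5,"tz": 1.5,"roll": 0.08},{"tx": 3.5,"ty": 8.5,"tz": 1.5,"roll": 0.13},{"tx": 5,"ty": 12.5,"tz": 1.5,"roll": 0.18},{"tx": 6.5,"ty": 16.5,"tz": 1.5,"roll": 0.23}]'

```text
time: 8.3
ee_pos: [524.1, 4.1, 158.5]
tool_rot: [[-1.0, -0.01, 0.001], [-0.01, 1.0, -0.0], [-0.001, -0.0, -1.0]]
wrist_force: [0.4, -0.9, -0.7]
opening: 0.624
```

move_arm --commands '[{"tx": 1.5,"ty": 4,"tz": 0,"roll": 0.05},{"tx": 3,"ty": 8,"tz": 0,"roll": 0.1},{"tx": 4.5,"ty": 11,"tz": 0,"roll": 0.15},{"tx": 6,"ty": 13.5,"tz": 0,"roll": 0.19},{"tx": 6,"ty": 14,"tz": 0,"roll": 0.191}]'

```text
time: 8.8
ee_pos: [584.6, 144.8, 157.8]
tool_rot: [[-0.98, -0.201, 0.0], [-0.201, 0.98, 0.0], [-0.0, 0.0, -1.0]]
wrist_force: [-0.3, -0.7, -1.1]
opening: 0.626
```

move_arm --commands '[{"tx": 0,"ty": 0,"tz": 0,"roll": 0},{"tx": 0,"ty": 0,"tz": 0,"roll": 0}]'

```text
time: 9.0
ee_pos: [583.5, 141.9, 157.7]
tool_rot: [[-0.98, -0.197, 0.0], [-0.197, 0.98, -0.0], [-0.0, -0.0, -1.0]]
wrist_force: [-0.2, 0.3, -0.9]
opening: 0.619
```

```bash
python3 -c "
from h import *
for n in ['scene','top']:
    p,d=shot(n,'6'); cv2.imwrite('pics/c6_%s.png'%n, cv2.resize(p[150:300,210:360],None,fx=5,fy=5,interpolation=cv2.INTER_CUBIC))
s=manip.sense();print(s['time'],s['ee_pos'],s['tool_rot'][:2,1],s['wrist_force'],s['opening'])"
```

```text
9.1 [583.49921936 141.58285729 157.69681165] [-0.19673486  0.98045672] [-0.15774931 -0.58302643 -1.40977032] 0.622367510768211
```

View pics/c6_scene.png

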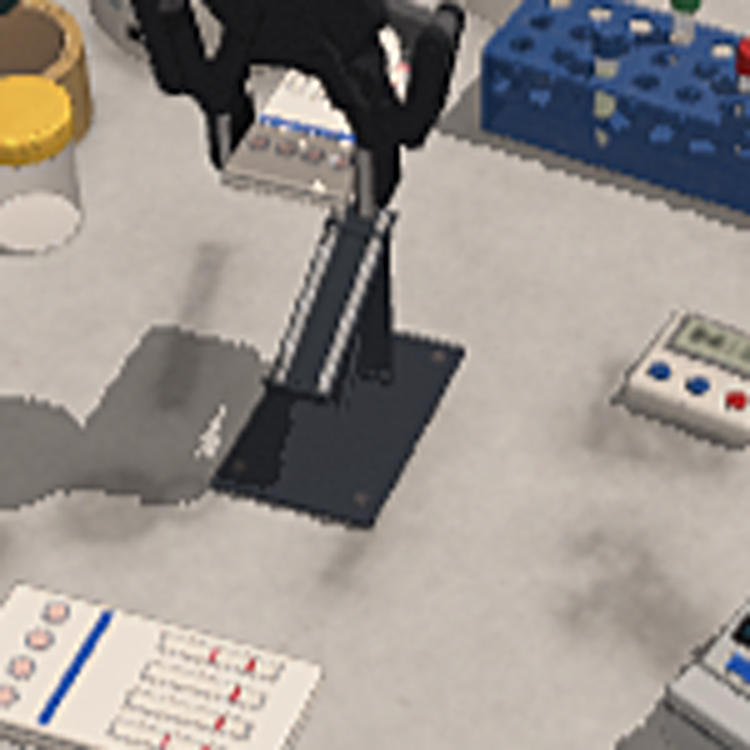

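View pics/c6_top.png

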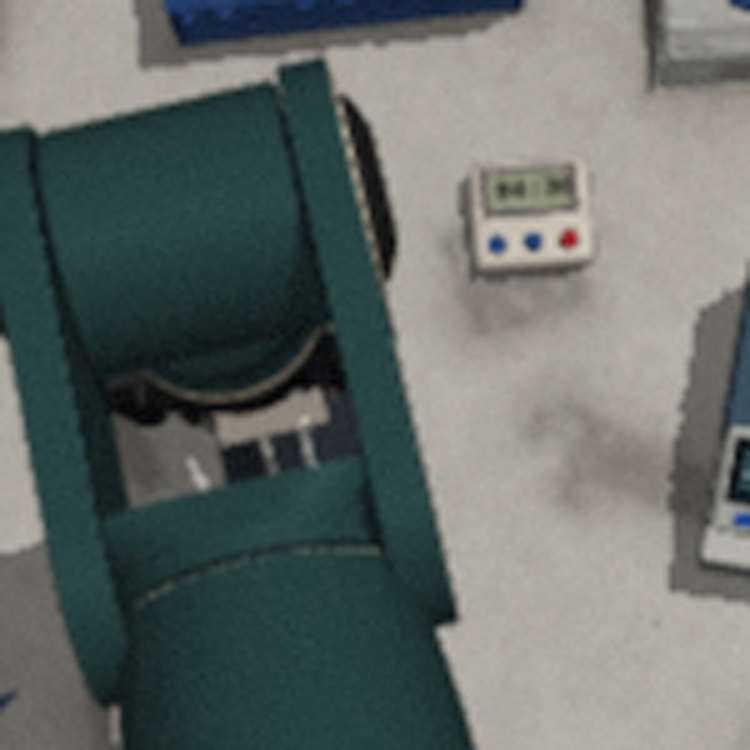

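```bash
python3 -c "
from h import *
z=np.load('scene_6.npz');P=pts('scene',z['d']);hsv=cv2.cvtColor(z['p'],cv2.COLOR_BGR2HSV)
t=np.array([583.5,141.6]);c,s=np.cos(.199),np.sin(.199);R=np.array([[c,-s],[s,c]])
L=(P[...,:2]-t)@R
m=(P[...,2]>165)&(P[...,2]<200)&(hsv[...,2]>90)&(L[...,0]>-60)&(L[...,0]<100)&(abs(L[...,1])<40)&(z['d']>0)
q=np.c_[L[m],P[m][:,2]];print(len(q),q.min(0),q.max(0))
top=q
A=np.c_[q[:,:2],np.ones(len(q))];w=q[:,2]>np.median(q[:,2])-3
for _ in range(5):
    f=np.linalg.lstsq(A[w],q[w,2],rcond=None)[0];w=abs(q[:,2]-A@f)<2
print(f,w.sum(),q[w].min(0),q[w].max(0))
S=lambda U,V,zz:(ray('scene',(U+.5)/5-.5+210,(V+.5)/5-.5+150,zz)[:2]-t)@R
for U,V in [(222,178),(342,200),(258,120),(355,138)]: print(S(U,V,184.5))
"
```

```text
561 [-26.24490229 -32.84079122 166.19992456] [ 89.31474739  39.89348141 199.66339921]
[ 4.22943999e-04 -2.80922150e-03  1.85794207e+02] 405 [-25.21187134 -31.05926594 183.79339062] [ 86.24897328  32.758171   187.83223734]
[-28.21999973  25.00691939]
[-24.84565092 -26.47166325]
[12.03375282 26.20506791]
[ 14.43038071 -16.58200675]
```

move_arm --commands '[{"tx": 0.25,"ty": 0.4,"tz": -2,"roll": 0},{"tx": 0.25,"ty": 0.4,"tz": -4,"roll": 0},{"tx": 0.25,"ty": 0.4,"tz": -5.5,"roll": 0},{"tx": 0.25,"ty": 0.4,"tz": -6.3,"roll": 0},{"tx": 0.25,"ty": 0.4,"tz": -6.5,"roll": 0}]' --grip_force 20

```text
time: 9.6
ee_pos: [585.9, 146.0, 91.6]
tool_rot: [[-0.98, -0.197, -0.001], [-0.197, 0.98, -0.0], [0.001, -0.0, -1.0]]
wrist_force: [-0.2, -0.3, -0.4]
opening: 0.626
```

move_arm --commands '[{"tx": 0,"ty": 0,"tz": -0.2,"roll": 0},{"tx": 0,"ty": 0,"tz": -0.5,"roll": 0},{"tx": 0,"ty": 0,"tz": -0.8,"roll": 0},{"tx": 0,"ty": 0,"tz": -1.1,"roll": 0},{"tx": 0,"ty": 0,"tz": -1.4,"roll": 0}]'

```text
time: 10.1
ee_pos: [586.5, 146.4, 78.9]
tool_rot: [[-0.98, -0.198, 0.001], [-0.198, 0.98, -0.0], [-0.001, -0.0, -1.0]]
wrist_force: [-3.1, -1.6, 5.8]
opening: 0.621
```

```bash
python3 -c "
from h import *
for n in ['scene']:
    p,d=shot(n,'7'); cv2.imwrite('pics/c7_%s.png'%n, cv2.resize(p[150:270,210:330],None,fx=5,fy=5,interpolation=cv2.INTER_CUBIC))
s=manip.sense();print(s['time'],s['ee_pos'],s['tool_rot'][:2,1],s['wrist_force'],s['opening'])"
```

```text
10.15 [586.42586524 146.42154263  78.37553414] [-0.19786587  0.98022909] [-1.20214623 -0.48494549  4.89879186] 0.6216158669627592
```

View pics/c7_scene.png

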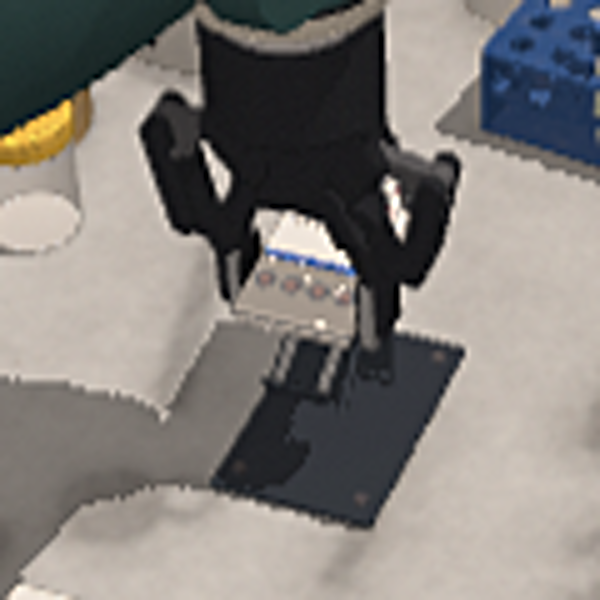

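The cassette's far end touches the deck with about 5 N, and it is pivoting in the pads with its well end at (295,320). I'll keep lowering.

move_arm --commands '[{"tx": 0,"ty": 0,"tz": -0.3,"roll": 0},{"tx": 0,"ty": 0,"tz": -0.6,"roll": 0},{"tx": 0,"ty": 0,"tz": -0.9,"roll": 0},{"tx": 0,"ty": 0,"tz": -1.2,"roll": 0}]'

```text
time: 10.55
ee_pos: [587.1, 146.6, 67.3]
tool_rot: [[-0.98, -0.198, 0.003], [-0.198, 0.98, 0.0], [-0.003, -0.0, -1.0]]
wrist_force: [2.0, -0.5, 5.9]
opening: 0.621
```

move_arm --commands '[{"tx": 0,"ty": 0,"tz": -0.2,"roll": 0},{"tx": 0,"ty": 0,"tz": -0.4,"roll": 0},{"tx": 0,"ty": 0,"tz": -0.6,"roll": 0}]'

```text
time: 10.85
ee_pos: [587.2, 146.6, 61.4]
tool_rot: [[-0.98, -0.198, 0.003], [-0.198, 0.98, 0.0], [-0.003, -0.0, -1.0]]
wrist_force: [0.7, -0.7, 6.5]
opening: 0.625
```

```bash
cat > m.py <<'E'
from h import *
import sys
# cassette plane in deck frame
c,s=np.cos(.199),np.sin(.199);ct,st=np.cos(np.radians(25)),np.sin(np.radians(25))
Rd=np.array([[c*ct,-s,-c*st],[s*ct,c,-s*st],[st,0,ct]]);o=np.array([564.9,141.5,62])
def meas(n,tag):
    z=np.load(f'{n}_{tag}.npz');P=pts(n,z['d']);hsv=cv2.cvtColor(z['p'],cv2.COLOR_BGR2HSV)
    D=(P-o)@Rd
    m=(D[...,2]>2)&(D[...,2]<30)&(D[...,0]>-15)&(D[...,0]<130)&(abs(D[...,1])<40)&(z['d']>0)&(hsv[...,2]>85)&((hsv[...,1]<90))
    q=D[m];A=np.c_[q[:,:2],np.ones(len(q))];w=abs(q[:,2]-np.median(q[:,2]))<8
    for _ in range(6):
        f=np.linalg.lstsq(A[w],q[w,2],rcond=None)[0];w=abs(q[:,2]-A@f)<2.5
    print(n,'plane',f.round(3),w.sum(),'x',np.percentile(q[w][:,0],[0,1,99,100]).round(1),'y',np.percentile(q[w][:,1],[0,1,99,100]).round(1),cv2.minAreaRect(q[w][:,:2].astype(np.float32)))
for n in sys.argv[2:]:
    p,d=shot(n,sys.argv[1]); cv2.imwrite(f'pics/c{sys.argv[1]}_{n}.png', cv2.resize(p[150:270,210:330],None,fx=5,fy=5,interpolation=cv2.INTER_CUBIC)); meas(n,sys.argv[1])
s=manip.sense();print(s['time'],s['ee_pos'],s['tool_rot'][:2,1],s['wrist_force'],s['opening'])
E
python3 m.py 8 scene
```

```text
scene plane [-0.073 -0.    18.438] 369 x [  8.6   9.6 116.8 118.3] y [-32.5 -27.2  28.   40. ] ((62.58293151855469, 6.597114562988281), (109.20137786865234, 72.1709213256836), 3.9214587211608887)
10.9 [587.0915244  146.61367888  61.08216795] [-0.19795     0.98021212] [1.90373936 0.0447937  7.58920267] 0.6273191522336751
```

View pics/c8_scene.png

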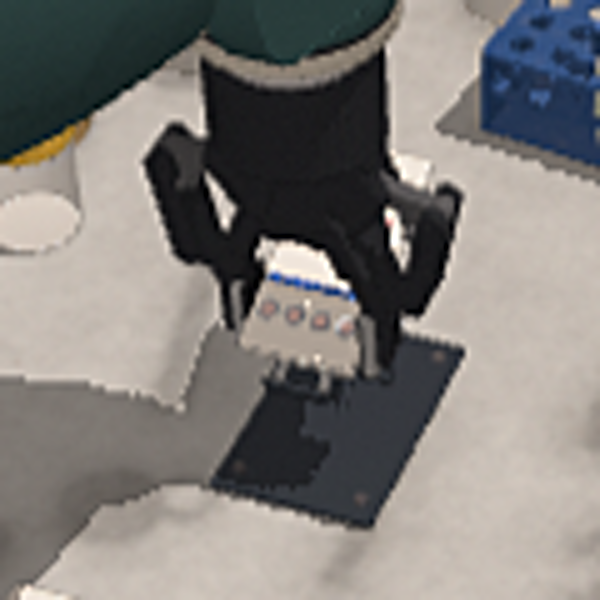

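move_arm --commands '[{"tx": -0.1,"ty": -0.02,"tz": -0.2,"roll": 0},{"tx": -0.2,"ty": -0.04,"tz": -0.4,"roll": 0},{"tx": -0.3,"ty": -0.06,"tz": -0.6,"roll": 0}]'

```text
time: 11.2
ee_pos: [584.2, 146.1, 55.4]
tool_rot: [[-0.98, -0.198, 0.003], [-0.198, 0.98, 0.001], [-0.003, 0.0, -1.0]]
wrist_force: [1.3, -1.2, 6.6]
opening: 0.623
```

```bash
python3 m.py 9 scene
```

```text
scene plane [-1.4000e-02 -8.0000e-03  1.2072e+01] 365 x [  3.3   4.1 111.8 113.8] y [-27.7 -25.6  28.9  34.2] ((58.28848648071289, 4.064552307128906), (110.41700744628906, 61.89975357055664), 1.159626841545105)
11.25 [583.86541709 146.01431342  55.05338915] [-0.19794552  0.98021302] [ 0.58277226 -0.25441385  6.75254968] 0.6289698272386935
```

View pics/c9_scene.png

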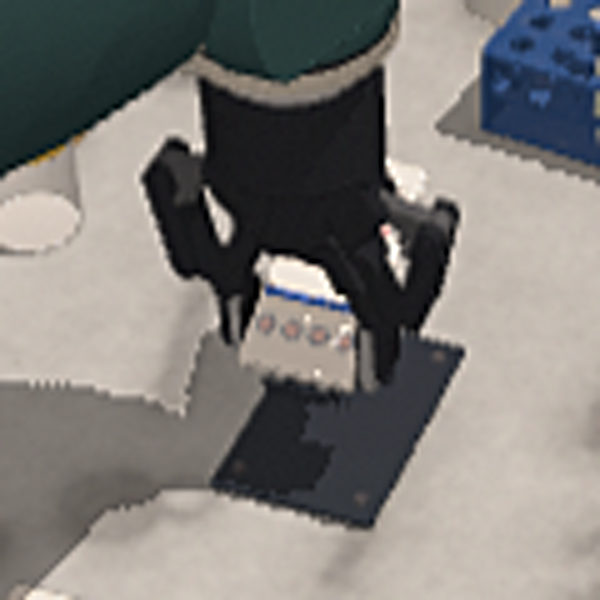

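move_arm --commands '[{"tx": -0.08,"ty": -0.05,"tz": -0.1,"roll": 0},{"tx": -0.16,"ty": -0.1,"tz": -0.2,"roll": 0},{"tx": -0.16,"ty": -0.1,"tz": -0.25,"roll": 0}]'

```text
time: 11.55
ee_pos: [582.4, 145.1, 53.4]
tool_rot: [[-0.98, -0.198, 0.002], [-0.198, 0.98, 0.001], [-0.003, 0.0, -1.0]]
wrist_force: [-5.4, -0.8, 15.7]
opening: 0.623
```

```bash
python3 m.py 10 scene
```

```text
scene plane [3.0000e-03 8.0000e-03 1.0956e+01] 376 x [ -1.1   1.5 109.5 111.1] y [-32.  -27.   28.3  33. ] ((54.77490234375, 3.1988372802734375), (110.51565551757812, 64.55519104003906), 3.6315128803253174)
11.6 [582.45425639 145.08678835  53.38465751] [-0.19796128  0.98020984] [-3.05076619  0.93093044 11.04385998] 0.6287715316617274
```

move_arm --commands '[{"tx": 0,"ty": 0,"tz": 0,"roll": 0},{"tx": 0,"ty": 0,"tz": 0,"roll": 0},{"tx": 0,"ty": 0,"tz": 0,"roll": 0},{"tx": 0,"ty": 0,"tz": 0,"roll": 0},{"tx": 0,"ty": 0,"tz": 0,"roll": 0}]' --jaw 1

```text
time: 12.1
ee_pos: [581.6, 144.9, 51.7]
tool_rot: [[-0.98, -0.198, -0.0], [-0.198, 0.98, -0.0], [0.0, 0.0, -1.0]]
wrist_force: [0.2, -0.6, 0.3]
opening: 0.998
```

```bash
python3 m.py 11 scene
```

```text
scene plane [-1.7000e-02 -4.0000e-03  1.1517e+01] 392 x [ -1.3   2.  110.7 111.8] y [-27.  -26.3  27.   27.5] ((55.28132247924805, 0.22855186462402344), (54.472145080566406, 113.10722351074219), 89.99800109863281)
12.15 [581.58892667 144.84797754  51.69222514] [-0.19786147  0.98022999] [-0.18342415 -0.16456468  0.3683361 ] 1.000908820402228
```

View pics/c11_scene.png

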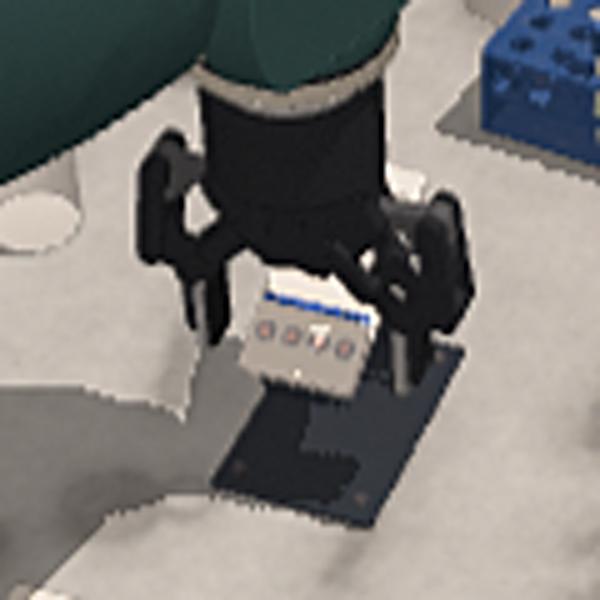

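The cassette is released and lies on the deck, with its wells at (305,340). I'll lift straight up, back off, and check it from both cameras.

move_arm --commands '[{"tx": 0,"ty": 0,"tz": 1.5,"roll": 0},{"tx": 0,"ty": 0,"tz": 4,"roll": 0},{"tx": 0,"ty": 0,"tz": 8,"roll": 0},{"tx": 0,"ty": 0,"tz": 12,"roll": 0},{"tx": 0,"ty": 0,"tz": 16,"roll": 0}]'

```text
time: 12.65
ee_pos: [581.4, 144.8, 214.8]
tool_rot: [[-0.98, -0.198, 0.001], [-0.198, 0.98, 0.0], [-0.001, -0.0, -1.0]]
wrist_force: [0.2, -0.1, 0.4]
opening: 1.004
```

move_arm --commands '[{"tx": -3,"ty": -4,"tz": 2,"roll": 0},{"tx": -6,"ty": -8,"tz": 3,"roll": 0},{"tx": -9,"ty": -12,"tz": 3,"roll": 0},{"tx": -12,"ty": -16,"tz": 3,"roll": 0},{"tx": -14,"ty": -20,"tz": 3,"roll": 0}]'

```text
time: 13.15
ee_pos: [439.8, -55.9, 243.3]
tool_rot: [[-0.98, -0.199, 0.002], [-0.199, 0.98, -0.0], [-0.002, -0.001, -1.0]]
wrist_force: [0.3, -0.6, 0.2]
opening: 1.0
```

move_arm --commands '[{"tx": 0,"ty": -4,"tz": 0,"roll": 0},{"tx": 0,"ty": -8,"tz": 0,"roll": 0},{"tx": 0,"ty": -12,"tz": 0,"roll": 0},{"tx": 0,"ty": -12,"tz": 0,"roll": 0}]'

```text
time: 13.55
ee_pos: [441.0, -178.6, 242.7]
tool_rot: [[-0.981, -0.194, 0.0], [-0.194, 0.981, -0.001], [-0.0, -0.001, -1.0]]
wrist_force: [-1.0, 0.9, -0.0]
opening: 1.002
```

```bash
python3 m.py 12 scene top
```

```text
scene plane [0.069 0.017 9.927] 93 x [-2.5 -0.9 28.  28.6] y [-27.2 -26.7   4.7   4.8] ((8.116933822631836, -15.535625457763672), (21.17109489440918, 42.283905029296875), 40.561153411865234)
top plane [-4.0000e-03  1.0000e-03  1.0172e+01] 524 x [  0.5   1.8 108.9 109.5] y [-25.7 -25.5  27.3  27.7] ((55.041893005371094, 0.9494075775146484), (53.41410446166992, 108.95161437988281), 89.92273712158203)
13.65 [ 441.38299318 -175.69680293  242.63260567] [-0.19601307  0.98060127] [ 0.88913385 -0.22900421  1.27529874] 1.0031668514566878
```

View pics/c12_scene.png

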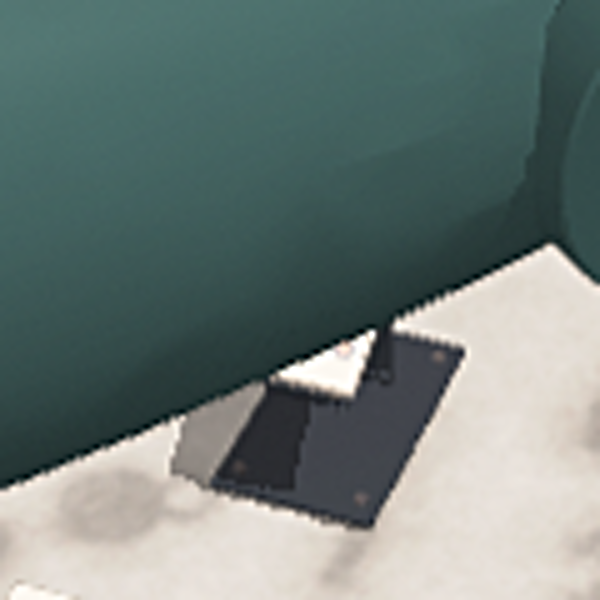

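View pics/top_12.png

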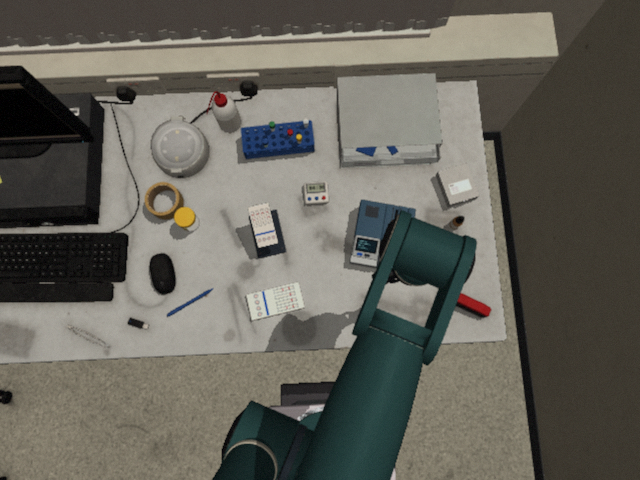

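The top view shows the cassette on the stand at (262,227), centred and square, with its wells at the low end. The arm is clear at z = 243 mm, and the timer, jar and bottle stand where they were.

```bash
python3 -c "
from h import *
print(manip.sense()['joint_vel'].round(3)); print(manip.job_done())"
```

```text
[ 0.036 -0.01   0.009  0.003 -0.003  0.009]
the job is handed in; nothing more can be done
None
```

The job is handed in at about 13.7 s of the 51 s allowed. The cassette lies face up on the reading stand, wells down at the stop, and the gripper has let go of it.

I pushed the eject slider to its hard stop (peak force about 28 N). I then gripped the cassette by its long sides near the well end, drew it about 10 mm outward and lifted it level. On the stand I lowered it so that it pivoted in the pads until it lay flat on the tilted deck, then let go and backed the arm away.

**Last top-view check, in the deck frame:**

| Quantity | Measured | Allowed or ideal |
|---|---|---|
| Centre along the deck | 55.0 mm | 51–60 mm |
| Offset across the deck | +0.9 mm | within 8 mm |
| Face height off the deck | 10.2 mm | 10 mm when the cassette is seated |
| Slope relative to the deck | about 0.004 rad | below 0.1 rad |
| Out of square | about 0.001 rad | below 0.12 rad |

- **Slider:** it was seen back at rest after the push. I did not measure its position at the end, when the arm partly hid the reader.
- **Bystanders:** the timer, jar and bottle looked unmoved in the last top picture. I did not measure them.
- **Check that disagreed:** the last scene-camera check gave a slope of 0.069, but the arm hid most of the cassette, leaving only 93 points on its low end. I set it aside. The unobstructed top view agrees with the scene-camera measurement taken just after release, at 55.3 mm along, 0.2 mm across and a slope of about 0.017.

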